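# Start the bench test station from its control strip

## Task

Start the test station from the control strip on the bench: first switch the rocker on by pressing its raised half fully down, then push the square latching key fully in so that it stays in, and last press the large round button fully down and let it spring back up. Keep to this order, never press the small round button, and leave the tools and other things lying about where they are.

Things in the scene. Friction and masses are not known exactly. Their poses are not given: they have to be found in the camera images.
- strip: control strip: dark steel plate 108x400x12 mm fixed to the bench, with four grey modules in a row (86 deep x 62 wide, 40 tall, tops 52 mm above the bench, bays 95 mm apart, order varies): rocker, square key, large and small round button. Origin: centre of the underside; y along the row, x to the rear, z up; modules are turned with it
- rocker_raised (a point): point on top of the raised near half (-x of the strip) of the rocker switch, mid-width, 24 mm from the hinge line, 8 mm from the outer edge; moves with it. The rocker is a black V of two blades, each 32 mm long (along x), 34 wide. Off: near half slopes up 0.4 rad, this point 19 mm above the module top, outer edge 22. On: near half level 10 mm above the module top, far half raised
- rocker (a joint): tilt of the rocker: 0 = off (near half raised), 0.4 rad = fully on (near half level, at its stop). It takes about 3 to 5 N at the near half and stays where it is left; no spring
- square_key_top (a point): centre of the top of the latching key, a black square cap 36x36 mm; 14 mm above its module top when out, 6 mm when fully in; moves with it
- square_key (a joint): how far the square key is pushed down: 0 out, 0.008 m fully in (at its stop). It takes about 5 N to move and stays where it is pushed; no spring
- large_button_top (a point): centre of the flat top of the large round button, black, 42 mm across; 14 mm above its module top when up, 6 mm when fully down; moves with it
- large_button (a joint): how far the large round button is pressed: 0 up, 0.008 m fully down (at its stop). A spring brings it back up; fully down takes about 5.5 N
- small_button_top (a point): centre of the flat top of the small round button, black, 22 mm across, 14 mm above its module top; not to be pressed
- small_button (a joint): how far the small round button is pressed: 0 up, 0.008 m fully down; the same spring as the large one. It shall stay up
- tweezers: steel tweezers lying on the base plate between the two middle modules, 122 mm long; origin at the centre of its underside, z up; loose, only a bystander
- marker: blue marker pen lying behind the strip, 136 mm long, 14 mm thick; origin at the centre of its underside, z up; loose, only a bystander
- oil_bottle: small upright oil bottle behind the strip, 34 mm wide, 95 mm tall; origin at the centre of its underside, z up; loose, only a bystander
- solder_reel: white solder reel standing behind the strip, 60 mm wide, 50 mm tall; origin at the centre of its underside, z up; loose, only a bystander
- multimeter: orange multimeter lying at the left, 170x85x44 mm; origin at the centre of its underside, z up; loose, only a bystander
- screwdriver: screwdriver with orange handle lying at the right, 190 mm long; origin at the centre of its underside, z up; loose, only a bystander

How it is judged:
By the outcome, as a careful person would: the job done as asked, in the order asked, and still so for the second after the job is handed in, with the robot touching nothing.
It also fails if it takes over 61 s, if anything falls off the work surface, if the arm or the gripper's body presses on something with over 40 N, if the wrist force passes 120 N, or if a joint passes its speed limit or range.

## Robot

A 6-joint arm with a two-finger parallel gripper is mounted at the origin on a cart in front of the work surface, level with it; the furniture and walls round the work are solid. World frame = base frame: x ahead of the robot, y to its left, z up, the work surface at z = 0. Lengths are in mm, angles in rad, forces in N, time in s.
With the tool pointing down it reaches from about 250 to 800 mm from the base axis. Payload 3.9 kg.
Tool frame: the origin (TCP) lies at the very end of the fingers, on their centre line; the grasp point (between the pads) lies 19 mm behind it; z points along the fingers, y is the direction in which the jaws open and shut (so a half turn about z gives the same grasp; the last joint's range is limited). The gripper opens to 85 mm and grips with 20 to 120 N. Pads are 22 mm wide; open, the fingers measure 114 mm over their backs; the gripper's body (76 mm by 85 mm) begins 54 mm behind the grasp point. The pads swing forward as they close: fully open they stand 13 mm farther back than shut.
Start: joints at [1.264, 0.26, -0.138, 1.173, 0, 1.571], TCP at [158.55, 500.477, 198.904] pointing down, gripper open.
Joint ranges: [-2.78, 2.78], [-0.83, 1.72], [-1.28, 1.37], [-1.9, 2.12], [-1.57, 1.48], [-3.14, 3.14]. Speed limits (rad/s): [2.57, 2.57, 3.14, 3.14, 3.14, 3.14].

## Interface

Orientations are given as a 3x3 rotation matrix whose columns are the frame's x, y, z axes.
In Python, from cell import * gives the robot as it stands. The module is installed in compiled form; this text tells all that it offers.
- The arm moves only by the tool servo_tool, never from a script. Its argument "commands" is a list that holds one entry, the list of rows, each a list of 6 numbers: the shift along the tool's x, y, z in units of 40 mm (1.0 is 40 mm), then the turn, a rotation vector about the tool's x, y, z in units of 6 degrees (1.0 is 6 degrees). In form: [[[tx, ty, tz, ax, ay, az], ...]]. A call has 1 to 5 rows; each row shifts and turns the commanded pose from where the row before left it, along the tool's axes as they then stand; what a row does not reach is not made up. A row lasts 1/12 s, in which the tool goes at most 41.7 mm and 7.16 degrees, less where a joint would pass 70% of its speed; a pose out of reach is approached as far as the arm can. A call is refused whole if a number of a shift passes 1 or a number of a turn 1, either way. A call with a gripper value outside its range is refused whole. "grip" is the finger opening in mm, from 0 to 85.4, set as the call begins (left out, the last holds). The fingers move at their own pace and stop on an object; "squeeze" is the grip in N (left out, the last holds). Time passes only in rows, so rows that do not move let the fingers close. It gives the time, the measured TCP pose, the force and the opening at its end, in the units of the state.
- read_state(): the state, without advancing time (a new reading comes with each control period).
- grab_frame(name): name is "scene" or "top"; returns (picture, depth): 420x560x3 uint8, red, green, blue; 420x560 float32, mm along the optical axis (not along the pixel's ray), 0 where there is no reading.
- get_calibration(name): a dict with "mtx" (3x3 intrinsics, pixels), "distortion" ([k1, k2, p1, p2, k3] as OpenCV has them; the pictures are not rectified), "R" (3x3) and "t" (3): a world point X has camera coordinates R X + t. Camera axes: x right, y down, z forward; pixel columns grow to the right and rows downward; lengths in mm; the calibration is good to about 2 mm. A picture is of the moment at which its call begins. get_calibration takes no time and is no camera call.
- finish_job(): hands the job in, once; it reports no verdict.
The state is a dict: "t": time; "joints": joint angles; "dq": joint speeds; "tau": joint torques, N m; "ee_pos": TCP position; "eef_rot": TCP orientation; "wrist_force": force on the tool from outside, world axes, zero at the start; "moment": the same for the moment, N m; "width": finger opening in mm.
Only numpy, scipy, OpenCV 4.12 (cv2) and the standard library are available. Lean on these libraries where they do the work, as an engineer would, in place of code of your own. Each camera call takes 0.05 s, during which the arm holds its last target.

## Working session

There is one attempt and no reset: what is moved stays moved. The work goes in short steps, Python scripts to look and compute and a tool call to move; the robot and the scene stay as the last step left them, time stands still between calls to the robot, and variables do not carry over. Pictures are saved under pics/ and viewed, and the job is handed in when it is done.

Besides the shell and the picture viewer there is one more tool, called after "Call:" as name(argument=value, ...) on one line, values as JSON. servo_tool: Moves the arm, as the interface text tells. Its arguments: {"type":"object","properties":{"commands":{"type":"array","items":{"type":"array","items":{"type":"array","items":{"type":"number"}}}},"grip":{"type":"number"},"squeeze":{"type":"number"}},"required":["commands"]}

```bash
mkdir -p pics
python3 - <<'E'
from cell import *
import cv2,numpy as np
s=read_state();print({k:np.round(v,3).tolist() for k,v in s.items()})
for n in("scene","top"):
    p,d=grab_frame(n);cv2.imwrite(f"pics/{n}0.png",p[...,::-1]);np.savez(f"{n}0.npz",p=p,d=d)
    c=get_calibration(n);print(n,{k:np.round(v,3).tolist() for k,v in c.items()})
E
```

```text
{'t': 0.0, 'joints': [1.264, 0.261, -0.139, 1.173, 0.0, 1.571], 'dq': [-0.001, -0.0, 0.0, -0.001, -0.002, -0.001], 'tau': [-0.001, -40.568, 25.392, 0.019, -0.0, 0.0], 'ee_pos': [158.322, 499.772, 198.069], 'eef_rot': [[-0.953, 0.302, -0.001], [0.302, 0.953, -0.002], [0.0, -0.002, -1.0]], 'wrist_force': [0.204, -0.097, -0.53], 'moment': [0.024, 0.037, -0.007], 'width': 85.136}
scene {'mtx': [[415.519, 0.0, 277.019], [0.0, 415.519, 214.25], [0.0, 0.0, 1.0]], 'distortion': [-0.05, 0.0, 0.0, 0.0, 0.0], 'R': [[0.532, -0.847, -0.002], [-0.556, -0.348, -0.755], [0.638, 0.403, -0.656]], 't': [-270.407, 377.801, 701.84]}
top {'mtx': [[493.722, 0.0, 275.13], [0.0, 493.722, 207.609], [0.0, 0.0, 1.0]], 'distortion': [-0.063, 0.0, 0.0, 0.0, 0.0], 'R': [[-0.018, -1.0, -0.013], [-0.992, 0.02, -0.124], [0.124, 0.011, -0.992]], 't': [34.165, 567.21, 1305.912]}
```

View pics/scene0.png

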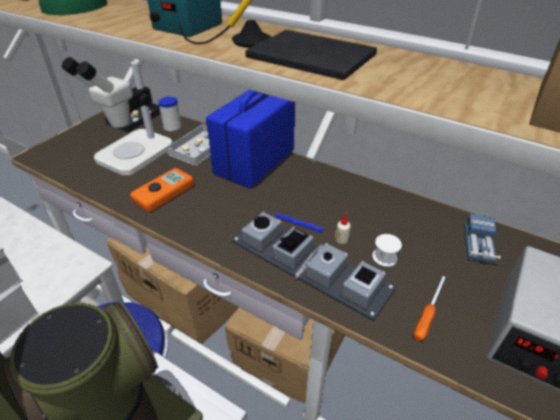

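View pics/top0.png

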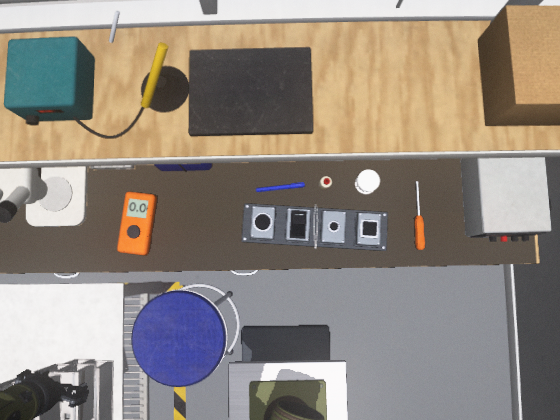

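The modules from left (+y) to right are large button (263,222), rocker (298,224), small button (334,227) and square key (369,229). I'll zoom in on both views.

Run:
```python
import cv2
a=cv2.imread("pics/top0.png")[165:265,235:395];cv2.imwrite("pics/t0z.png",cv2.resize(a,None,fx=5,fy=5,interpolation=cv2.INTER_CUBIC))
a=cv2.imread("pics/scene0.png")[200:320,225:405];cv2.imwrite("pics/s0z.png",cv2.resize(a,None,fx=4.4,fy=4.4,interpolation=cv2.INTER_CUBIC))
```

```text
(no output)
```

View pics/t0z.png

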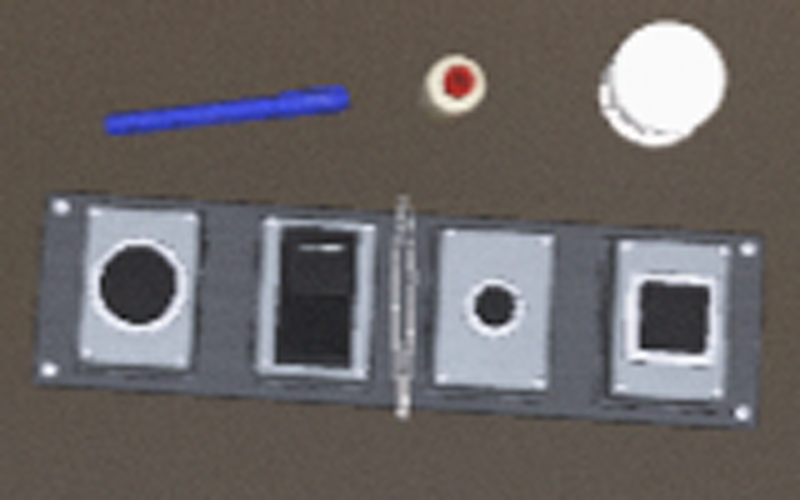

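View pics/s0z.png

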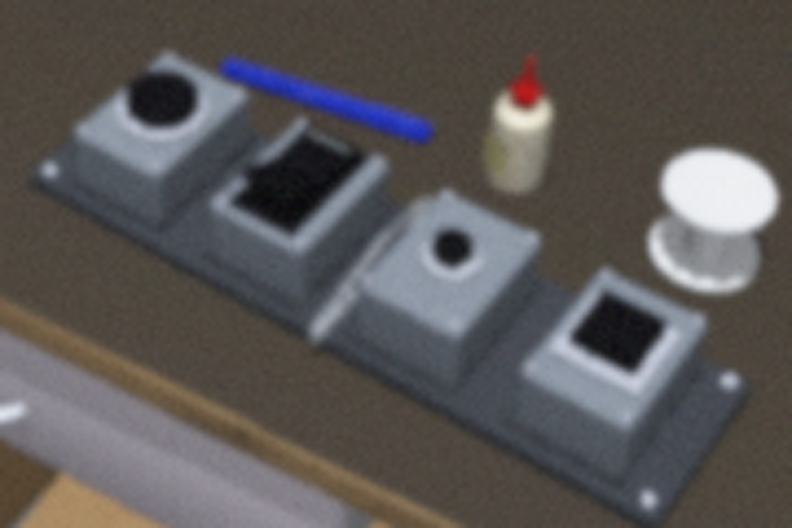

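```bash
cat > h.py <<'E'
import numpy as np,cv2
from cell import *
def ray(n,u,v,z):
    c=get_calibration(n);K=np.array(c["mtx"]);D=np.array(c["distortion"]);R=np.array(c["R"]);t=np.array(c["t"])
    q=cv2.undistortPoints(np.array([[[u,v]]],float),K,D)[0,0]
    C=-R.T@t;d=R.T@np.array([q[0],q[1],1]);return C+d*(z-C[2])/d[2]
def proj(n,P):
    c=get_calibration(n);R=np.array(c["R"]);t=np.array(c["t"]).reshape(3,1)
    return cv2.projectPoints(np.array(P,float).reshape(-1,3),cv2.Rodrigues(R)[0],t,np.array(c["mtx"]),np.array(c["distortion"]))[0][:,0]
E
python3 - <<'E'
from h import *
T=lambda x,y,z:ray("top",235+(x+.5)/5-.5,165+(y+.5)/5-.5,z)
S=lambda x,y,z:ray("scene",225+(x+.5)/4.4-.5,200+(y+.5)/4.4-.5,z)
for nm,x,y,z in[("c1",49,192,12),("c2",763,233,12),("c3",757,430,12),("c4",36,384,12),("large",140,285,66),("small",495,306,66),("sq",675,316,66)]:print("top",nm,T(x,y,z).round(1))
for nm,x,y,z in[("large",161,99,66),("small",452,248,66),("sq",617,332,66)]:print("scene",nm,S(x,y,z).round(1))
p=[T(49,192,12),T(763,233,12),T(757,430,12),T(36,384,12)]
d=(p[0]-p[1])+(p[3]-p[2]);c=sum(p)/4;th=np.arctan2(-d[0],d[1]);print(c,th)
# depth around
z=np.load("top0.npz")["d"];c_=get_calibration("top");R=np.array(c_["R"]);t=np.array(c_["t"])
for nm,x,y in[("large",140,285),("small",495,306),("sq",675,316),("rn",316,350),("rf",316,240)]:
    u,v=235+x/5,165+y/5;zz=z[int(round(v)),int(round(u))];q=cv2.undistortPoints(np.array([[[u,v]]]),np.array(c_["mtx"]),np.array(c_["distortion"]))[0,0]
    print(nm,(R.T@(np.array([q[0]*zz,q[1]*zz,zz])-t)).round(1))
E
```

```text
top c1 [585.3 108.6  12. ]
top c2 [ 554.6 -285.8   12. ]
top c3 [ 446.1 -277.6   12. ]
top c4 [479.  116.8  12. ]
top large [527.3  56.9  66. ]
top small [ 512.5 -130.5   66. ]
top sq [ 505.3 -225.5   66. ]
scene large [521.5  53.8  66. ]
scene small [ 505.9 -134.3   66. ]
scene sq [ 498.4 -227.9   66. ]
[516.24693468 -84.51695368  12.        ] -0.08049811214261506
large [526.4  55.9  63.9]
small [ 511.2 -131.3   67.6]
sq [ 504.1 -226.3   66.9]
rn [489.6 -36.2  72.4]
rf [548.9 -38.   61.4]
```

```bash
cat >> h.py <<'E'
TH=-0.078
TG={"rocker":(494,-36.3),"sq":(503,-226.5),"large":(525,56)}
def go(k):
    s=read_state();R=np.array(s["eef_rot"]);p=np.array(s["ee_pos"])
    Rd=np.array([[-np.cos(TH),-np.sin(TH),0],[-np.sin(TH),np.cos(TH),0],[0,0,-1]]);
    d=R.T@(np.array([*TG[k],p[2]])-p)
    print("t",s["t"],"pos",p.round(1),"shift units",(d/40).round(3),"rot units",(cv2.Rodrigues(R.T@Rd)[0].ravel()/np.radians(6)).round(3),"F",np.round(s["wrist_force"],2),"w",s["width"],"q",np.round(s["joints"],2))
E
python3 - <<'E'
from h import *
go("rocker")
c=get_calibration("top");R=np.array(c["R"]);t=np.array(c["t"]);z=np.load("top0.npz")["d"]
for u in(200,280,350,450):
  for v in(130,150,154,158,162,175):
    zz=z[v,u];q=cv2.undistortPoints(np.array([[[u,v]]],float),np.array(c["mtx"]),np.array(c["distortion"]))[0,0]
    print(u,v,(R.T@(np.array([q[0]*zz,q[1]*zz,zz])-t)).round(0))
E
```

```text
t 0.1 pos [158.4 499.9 198.2] shift units [-12.048 -10.244   0.017] rot units [-1.600e-02 -2.000e-03 -2.185e+00] F [ 0.14 -0.12  0.3 ] w 85.54559568188012 q [ 1.26  0.26 -0.14  1.17  0.    1.57]
200 130 [679. 166. 414.]
200 150 [644. 169. 393.]
200 154 [635. 169. 394.]
200 158 [627. 170. 392.]
200 162 [627. 175. 357.]
200 175 [668. 233.   6.]
280 130 [675.   7. 416.]
280 150 [640.   7. 394.]
280 154 [632.   8. 391.]
280 158 [626.   8. 383.]
280 162 [700.   8.   7.]
280 175 [664.   8.   3.]
350 130 [ 678. -135.  394.]
350 150 [ 636. -133.  396.]
350 154 [ 629. -134.  393.]
350 158 [ 627. -137.  366.]
350 162 [ 697. -189.    3.]
350 175 [ 660. -188.    2.]
450 130 [ 674. -338.  397.]
450 150 [ 633. -337.  394.]
450 154 [ 626. -337.  392.]
450 158 [ 625. -349.  355.]
450 162 [ 692. -473.    2.]
450 175 [ 655. -471.    2.]
```

Call:
servo_tool(commands=[[[0,0,0,0,0,-1],[0,0,0,0,0,-1],[0,0,0,0,0,-0.2],[-0.6,-0.75,0,0,0,0],[-0.6,-0.75,0,0,0,0]]], grip=0)

```text
t: 0.52
ee_pos: [201.6, 437.3, 198.3]
eef_rot: [[-0.997, 0.075, 0.0], [0.075, 0.997, -0.0], [-0.0, -0.0, -1.0]]
wrist_force: [1.1, -0.9, 0.2]
width: 26.0
```

Call:
servo_tool(commands=[[[-0.6,-0.75,0,0,0,0],[-0.6,-0.75,0,0,0,0],[-0.6,-0.75,0,0,0,0],[-0.6,-0.75,0,0,0,0],[-0.6,-0.75,0,0,0,0]]])

```text
t: 0.93
ee_pos: [310.5, 276.5, 198.8]
eef_rot: [[-0.997, 0.078, 0.0], [0.078, 0.997, -0.0], [-0.0, -0.0, -1.0]]
wrist_force: [0.2, -0.1, 0.9]
width: -0.0
```

Call:
servo_tool(commands=[[[-0.6,-0.75,0,0,0,0],[-0.6,-0.75,0,0,0,0],[-0.6,-0.75,0,0,0,0],[-0.6,-0.75,0,0,0,0],[-0.6,-0.75,0,0,0,0]]])

```text
t: 1.35
ee_pos: [418.7, 117.7, 198.9]
eef_rot: [[-0.997, 0.079, 0.0], [0.079, 0.997, 0.0], [-0.0, 0.0, -1.0]]
wrist_force: [0.1, 0.4, -0.1]
width: -0.3
```

```bash
python3 -c "
from h import *
go('rocker')"
```

```text
t 1.35 pos [418.7 117.7 198.9] shift units [-2.178e+00 -3.690e+00 -1.000e-03] rot units [ 0.001  0.    -0.006] F [ 0.1   0.44 -0.06] w -0.26928553102532554 q [ 0.27  0.11 -0.33  1.13  0.    0.35]
```

Call:
servo_tool(commands=[[[-0.44,-0.75,0,0,0,0],[-0.44,-0.75,0,0,0,0],[-0.44,-0.75,0,0,0,0],[-0.43,-0.75,0,0,0,0],[-0.43,-0.69,0,0,0,0]]])

```text
t: 1.77
ee_pos: [494.1, -36.3, 198.7]
eef_rot: [[-0.997, 0.079, -0.0], [0.079, 0.997, -0.0], [0.0, -0.0, -1.0]]
wrist_force: [0.2, -0.1, -0.5]
width: -0.4
```

Call:
servo_tool(commands=[[[0,0,0.6,0,0,0],[0,0,0.6,0,0,0],[0,0,0.6,0,0,0],[0,0,0.5,0,0,0],[0,0,0,0,0,0]]])

```text
t: 2.18
ee_pos: [490.1, -34.2, 102.9]
eef_rot: [[-0.997, 0.078, -0.008], [0.078, 0.997, 0.001], [0.008, -0.0, -1.0]]
wrist_force: [-0.8, 0.6, -0.1]
width: -0.1
```

```bash
python3 -c "
from h import *
go('rocker')
for n in('scene','top'):
    p,d=grab_frame(n);q=proj(n,[[504,-85,60]])[0].astype(int);s=p[q[1]-60:q[1]+60,q[0]-80:q[0]+80,::-1];cv2.imwrite(f'pics/{n}1.png',cv2.resize(s,None,fx=4.5,fy=4.5,interpolation=3))
"
```

```text
t 2.1833 pos [490.1 -34.2 102.9] shift units [-0.102 -0.044 -0.001] rot units [-0.001 -0.08  -0.005] F [-0.75  0.61 -0.15] w -0.13474971349813636 q [-0.07  0.27 -0.38  0.92  0.    0.01]
```

View pics/scene1.png

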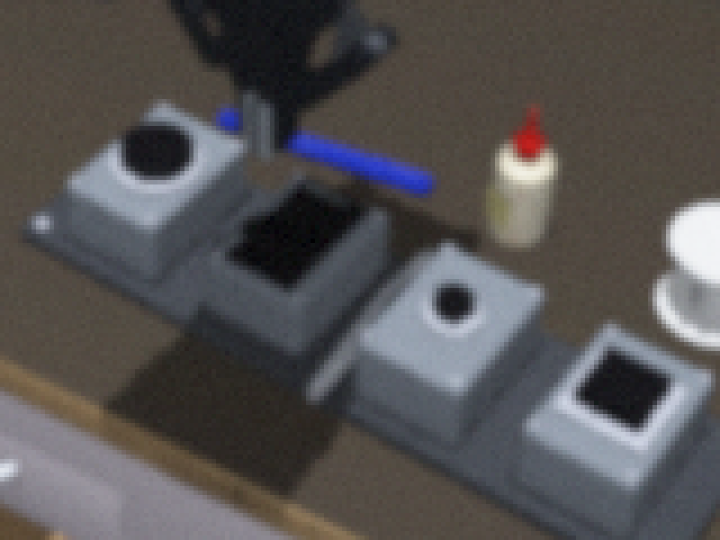

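View pics/top1.png

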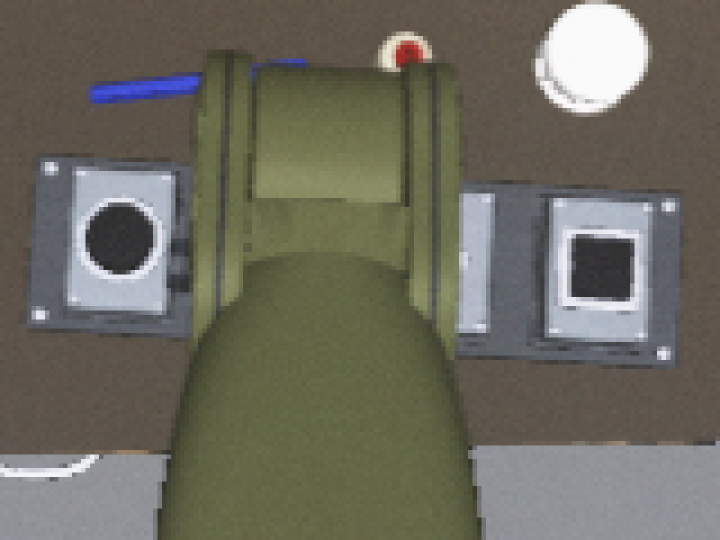

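The scene picture shows the fingertip at about crop (270,155), hanging over the rocker. I'll check that against the projected TCP.

```bash
python3 -c "
from h import *
go('rocker')
o=proj('scene',[[504,-85,60]])[0].astype(int)-[80,60]
for P in([490.1,-34.2,102.9],[525,56,66],[503,-226.5,66],[494,-36.3,71]):print(P,((proj('scene',[P])[0]-o+.5)*4.5).round(0))
"
```

```text
t 2.2833 pos [493.  -34.2 106.5] shift units [-0.028 -0.049 -0.   ] rot units [-0.    -0.021  0.005] F [-0.03  0.34  0.71] w 0.2256112502680185 q [-0.07  0.27 -0.38  0.92 -0.    0.01]
[490.1, -34.2, 102.9] [266. 195.]
[525, 56, 66] [156. 146.]
[503, -226.5, 66] [624. 382.]
[494, -36.3, 71] [272. 237.]
```

Call:
servo_tool(commands=[[[0,0,0,0,0,0],[0,0,0,0,0,0]]])

```text
t: 2.45
ee_pos: [495.4, -34.3, 108.5]
eef_rot: [[-0.997, 0.077, 0.003], [0.077, 0.997, -0.0], [-0.003, 0.0, -1.0]]
wrist_force: [0.4, -0.9, -0.3]
width: 0.2
```

```bash
python3 -c "
from h import *
go('rocker')
n='scene'
p,d=grab_frame(n);tc=read_state()['ee_pos'];q=proj(n,[tc])[0];print(q)
u,v=q.astype(int)
s=p[v-60:v+30,u-60:u+60,::-1];s=cv2.resize(s,None,fx=6.6,fy=6.6,interpolation=3);cv2.circle(s,tuple(((q-[u-60,v-60]+.5)*6.6).astype(int).tolist()),4,(0,0,255),1);cv2.imwrite('pics/s2.png',s)
c=get_calibration(n);R=np.array(c['R']);t=np.array(c['t'])
for vv in range(v-26,v+6,2):
  o=[]
  for uu in range(u-8,u+8,2):
    zz=d[vv,uu];k=cv2.undistortPoints(np.array([[[uu,vv]]],float),np.array(c['mtx']),np.array(c['distortion']))[0,0]
    o.append((R.T@(np.array([k[0]*zz,k[1]*zz,zz])-t)).round(0).astype(int).tolist())
  print(vv,o)
"
```

```text
t 2.45 pos [495.4 -34.3 108.5] shift units [ 0.03  -0.053 -0.   ] rot units [0.001 0.029 0.013] F [ 0.45 -0.86 -0.28] w 0.24350869801148187 q [-0.07  0.27 -0.38  0.92  0.    0.01]
[286.79142742 228.66548138]
202 [[676, 102, 1], [483, -24, 190], [484, -28, 191], [486, -32, 191], [484, -38, 196], [484, -43, 198], [479, -50, 204], [491, -48, 195]]
204 [[668, 97, 2], [485, -23, 183], [483, -29, 186], [483, -34, 188], [485, -37, 189], [481, -45, 195], [481, -49, 197], [486, -51, 195]]
206 [[659, 91, 3], [664, 88, 1], [485, -28, 179], [488, -30, 178], [483, -39, 186], [483, -44, 188], [483, -48, 190], [487, -51, 188]]
208 [[652, 87, 3], [656, 83, 2], [492, -23, 167], [483, -34, 178], [484, -38, 179], [481, -45, 184], [481, -49, 186], [486, -51, 183]]
210 [[646, 83, 2], [650, 79, 1], [490, -25, 163], [484, -33, 171], [483, -39, 175], [487, -42, 173], [488, -46, 174], [491, -49, 173]]
212 [[638, 78, 3], [641, 74, 3], [490, -25, 158], [486, -32, 164], [485, -38, 167], [485, -43, 169], [489, -45, 168], [490, -49, 168]]
214 [[623, 69, 10], [626, 65, 10], [489, -25, 153], [486, -32, 158], [484, 
[... 482 characters left out ...]
 52], [608, 47, 3], [613, 44, 1], [615, 39, 2], [618, 35, 2], [622, 30, 1], [620, 23, 6]]
224 [[554, 26, 48], [558, 22, 47], [604, 44, 1], [606, 40, 1], [608, 34, 3], [612, 31, 1], [615, 26, 1], [616, 21, 3]]
226 [[551, 24, 44], [559, 23, 39], [596, 40, 2], [598, 35, 2], [602, 31, 1], [603, 26, 3], [607, 22, 2], [610, 18, 1]]
228 [[549, 23, 40], [559, 23, 32], [590, 36, 1], [592, 31, 2], [596, 27, 1], [597, 22, 3], [601, 18, 1], [559, -12, 49]]
230 [[550, 24, 32], [557, 22, 27], [574, 26, 11], [586, 27, 2], [589, 23, 1], [591, 18, 2], [548, -13, 52], [551, -17, 52]]
232 [[549, 23, 26], [560, 23, 17], [566, 22, 13], [568, 17, 14], [571, 12, 14], [539, -12, 52], [543, -16, 51], [536, -25, 60]]
```

View pics/s2.png

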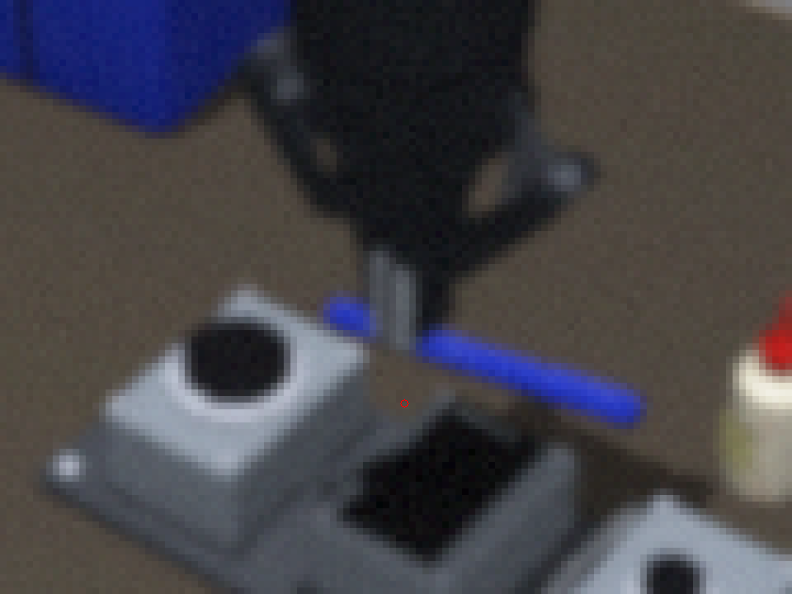

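Call:
servo_tool(commands=[[[0,-0.05,0.2,0,0,0],[0,0,0.2,0,0,0],[0,0,0.2,0,0,0],[0,0,0.05,0,0,0],[0,0,0,0,0,0]]])

```text
t: 2.92
ee_pos: [492.5, -36.2, 79.6]
eef_rot: [[-0.997, 0.076, -0.003], [0.076, 0.997, 0.0], [0.003, -0.0, -1.0]]
wrist_force: [0.3, -0.2, -0.1]
width: -0.0
```

```bash
cat > look.py <<'E'
import sys
from h import *
k,f=sys.argv[1:3];go(k);n='scene'
p,d=grab_frame(n);tc=read_state()['ee_pos'];q=proj(n,[tc])[0];u,v=q.astype(int)
s=p[v-50:v+40,u-60:u+60,::-1];s=cv2.resize(s,None,fx=6.6,fy=6.6,interpolation=3);cv2.circle(s,tuple(((q-[u-60,v-50]+.5)*6.6).astype(int).tolist()),4,(0,0,255),1);cv2.imwrite('pics/'+f,s);go(k)
E
python3 look.py rocker s3.png
```

```text
t 2.9167 pos [492.5 -36.2  79.6] shift units [-0.037  0.    -0.   ] rot units [-0.    -0.026  0.014] F [ 0.26 -0.23 -0.13] w -0.04417295069858473 q [-0.07  0.29 -0.42  0.86  0.    0.  ]
t 2.9667 pos [493.1 -36.2  80.2] shift units [-0.024 -0.    -0.   ] rot units [-0.    -0.015  0.015] F [ 0.17 -0.59 -0.17] w 0.344869892530014 q [-0.07  0.29 -0.42  0.86 -0.    0.  ]
```

View pics/s3.png

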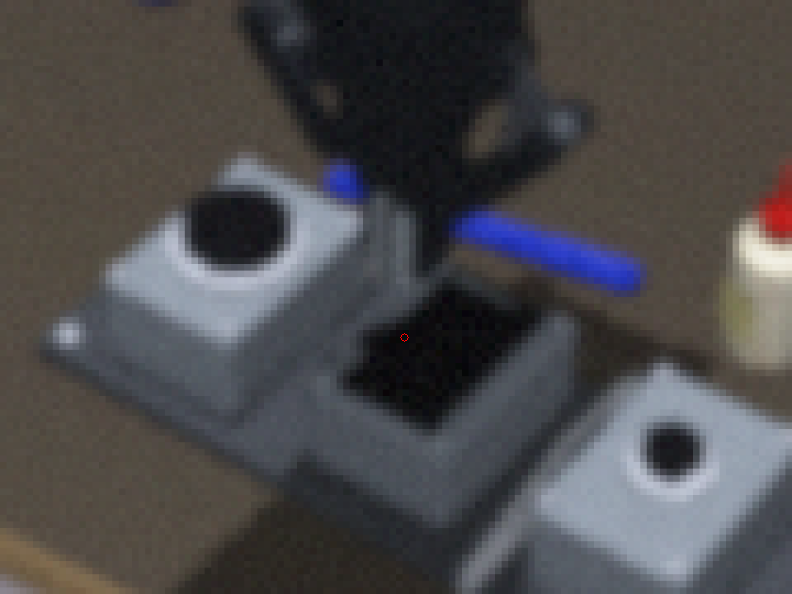

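Call:
servo_tool(commands=[[[-0.02,0,0.1,0,0,0],[0,0,0.1,0,0,0],[0,0,0.0,0,0,0]]])

```text
t: 3.22
ee_pos: [494.2, -36.3, 72.2]
eef_rot: [[-0.997, 0.076, -0.001], [0.076, 0.997, 0.0], [0.001, -0.0, -1.0]]
wrist_force: [-0.2, -0.0, 0.1]
width: -0.1
```

Call:
servo_tool(commands=[[[0,0,0.1,0,0,0],[0,0,0.0,0,0,0]]])

```text
t: 3.38
ee_pos: [494.2, -36.3, 68.3]
eef_rot: [[-0.997, 0.076, -0.001], [0.076, 0.997, 0.0], [0.001, 0.0, -1.0]]
wrist_force: [-0.7, 0.2, -0.6]
width: 0.1
```

No contact at a reported z of 68, although the rocker should be touched at about 71–74. The real tip is higher than the reported TCP, which matches the picture. I'll keep descending, guarded by the force reading.

Call:
servo_tool(commands=[[[0,0,0.1,0,0,0],[0,0,0.0,0,0,0]]])

```text
t: 3.55
ee_pos: [494.1, -36.3, 64.3]
eef_rot: [[-0.997, 0.076, -0.001], [0.076, 0.997, 0.0], [0.001, 0.0, -1.0]]
wrist_force: [0.7, -0.5, 0.5]
width: -0.1
```

Call:
servo_tool(commands=[[[0,0,0.1,0,0,0],[0,0,0.0,0,0,0]]])

```text
t: 3.72
ee_pos: [494.1, -36.3, 60.3]
eef_rot: [[-0.997, 0.076, -0.001], [0.076, 0.997, 0.0], [0.001, -0.0, -1.0]]
wrist_force: [-0.8, -0.7, 0.5]
width: 0.3
```

```bash
python3 look.py rocker s4.png
```

```text
t 3.7167 pos [494.1 -36.3  60.3] shift units [0.003 0.    0.   ] rot units [-0.    -0.008  0.015] F [-0.76 -0.72  0.47] w 0.28720794695494345 q [-0.07  0.31 -0.45  0.81 -0.    0.  ]
t 3.7667 pos [494.2 -36.3  60.5] shift units [ 0.005 -0.001  0.   ] rot units [ 0.    -0.007  0.015] F [ 0.42 -0.21 -0.62] w -0.13504837357785707 q [-0.07  0.31 -0.45  0.81  0.    0.  ]
```

View pics/s4.png

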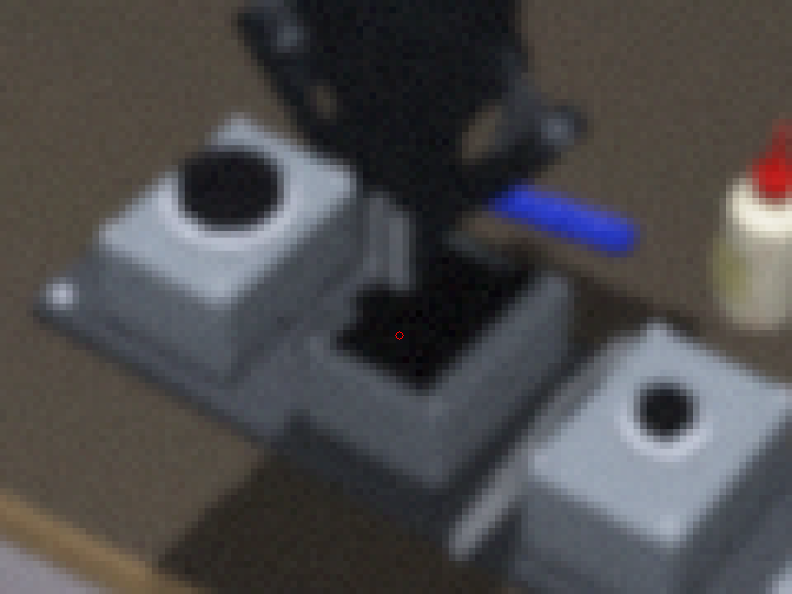

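Call:
servo_tool(commands=[[[0,0,0.1,0,0,0],[0,0,0.1,0,0,0],[0,0,0,0,0,0]]])

```text
t: 4.02
ee_pos: [493.9, -36.3, 52.1]
eef_rot: [[-0.997, 0.076, -0.001], [0.076, 0.997, 0.0], [0.001, 0.0, -1.0]]
wrist_force: [-0.1, 0.0, -0.5]
width: 0.1
```

Call:
servo_tool(commands=[[[0,0,0.1,0,0,0],[0,0,0.0,0,0,0]]])

```text
t: 4.18
ee_pos: [494.1, -36.3, 48.2]
eef_rot: [[-0.997, 0.076, -0.001], [0.076, 0.997, 0.0], [0.001, -0.0, -1.0]]
wrist_force: [0.4, -0.1, -1.1]
width: -0.2
```

Call:
servo_tool(commands=[[[0,0,0.1,0,0,0],[0,0,0.0,0,0,0]]])

```text
t: 4.35
ee_pos: [494.2, -36.3, 44.3]
eef_rot: [[-0.997, 0.076, -0.001], [0.076, 0.997, 0.0], [0.001, -0.0, -1.0]]
wrist_force: [0.4, 0.3, 0.4]
width: 0.0
```

```bash
python3 look.py rocker s5.png
```

```text
t 4.35 pos [494.2 -36.3  44.3] shift units [0.004 0.    0.   ] rot units [-0.    -0.008  0.015] F [0.43 0.28 0.4 ] w 0.004351309261762197 q [-0.07  0.33 -0.47  0.77 -0.    0.  ]
t 4.4 pos [494.2 -36.3  44.5] shift units [ 0.005 -0.     0.   ] rot units [ 0.    -0.007  0.015] F [-0.71 -0.04  1.3 ] w -0.24684439311195952 q [-0.07  0.33 -0.47  0.77  0.    0.  ]
```

View pics/s5.png

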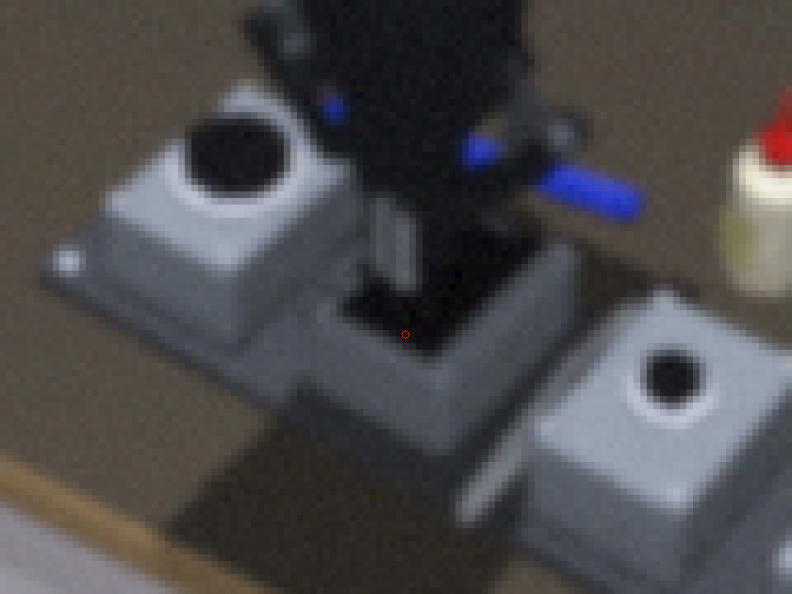

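Call:
servo_tool(commands=[[[0,0,0.1,0,0,0],[0,0,0.0,0,0,0]]])

```text
t: 4.57
ee_pos: [494.6, -36.3, 40.7]
eef_rot: [[-0.997, 0.076, 0.0], [0.076, 0.997, 0.0], [-0.0, 0.0, -1.0]]
wrist_force: [-0.9, -0.3, 0.9]
width: -0.1
```

Call:
servo_tool(commands=[[[0,0,0.08,0,0,0],[0,0,0.0,0,0,0]]])

```text
t: 4.73
ee_pos: [493.9, -36.3, 37.4]
eef_rot: [[-0.997, 0.076, -0.001], [0.076, 0.997, 0.0], [0.001, 0.0, -1.0]]
wrist_force: [-2.1, 0.0, 2.1]
width: 0.5
```

Call:
servo_tool(commands=[[[0,0,0.08,0,0,0],[0,0,0.0,0,0,0]]])

```text
t: 4.9
ee_pos: [494.0, -36.3, 34.1]
eef_rot: [[-0.997, 0.076, -0.001], [0.076, 0.997, 0.0], [0.001, -0.0, -1.0]]
wrist_force: [-1.4, 1.0, 1.2]
width: 0.1
```

Call:
servo_tool(commands=[[[0,0,0.08,0,0,0],[0,0,0.0,0,0,0]]])

```text
t: 5.07
ee_pos: [494.4, -36.3, 30.9]
eef_rot: [[-0.997, 0.076, -0.0], [0.076, 0.997, 0.0], [0.0, 0.0, -1.0]]
wrist_force: [-0.1, 0.1, 1.8]
width: -0.2
```

```bash
python3 look.py rocker s6.png
```

```text
t 5.0667 pos [494.4 -36.3  30.9] shift units [ 0.01 -0.    0.  ] rot units [ 0.    -0.003  0.015] F [-0.15  0.12  1.79] w -0.19416896983015425 q [-0.07  0.35 -0.49  0.73  0.    0.  ]
t 5.1167 pos [494.7 -36.4  31. ] shift units [ 0.017  0.    -0.   ] rot units [-0.     0.001  0.015] F [-0.22 -0.02  1.02] w -0.18719517001884045 q [-0.07  0.35 -0.49  0.73 -0.    0.  ]
```

View pics/s6.png

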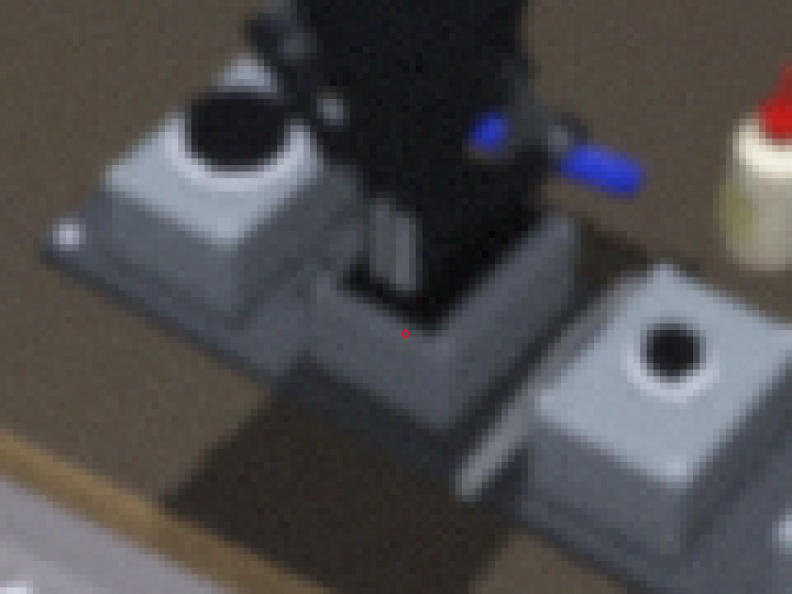

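Call:
servo_tool(commands=[[[0,0,0.08,0,0,0],[0,0,0.0,0,0,0]]])

```text
t: 5.28
ee_pos: [495.2, -36.4, 29.4]
eef_rot: [[-0.997, 0.076, 0.001], [0.076, 0.997, -0.0], [-0.001, -0.0, -1.0]]
wrist_force: [-4.6, 0.2, 12.0]
width: -0.2
```

Call:
servo_tool(commands=[[[0,0,0.05,0,0,0],[0,0,0.0,0,0,0]]])

```text
t: 5.45
ee_pos: [495.3, -36.4, 29.1]
eef_rot: [[-0.997, 0.076, 0.002], [0.076, 0.997, -0.0], [-0.002, -0.0, -1.0]]
wrist_force: [-8.6, 1.3, 26.7]
width: 0.1
```

Hard stop at a reported z of about 29, with the force rising to 27 N. So the tip sits about 33 mm above the reported TCP. I'll lift and check the rocker.

Call:
servo_tool(commands=[[[0,0,-0.3,0,0,0],[0,0,-0.7,0,0,0],[0,0,-0.8,0,0,0],[0,0,-0.4,0,0,0],[0,0,0,0,0,0]]])

```text
t: 5.87
ee_pos: [498.5, -36.6, 117.9]
eef_rot: [[-0.997, 0.076, 0.009], [0.076, 0.997, -0.001], [-0.009, -0.0, -1.0]]
wrist_force: [0.7, -0.3, 0.1]
width: 0.5
```

Call:
servo_tool(commands=[[[-0.17,-0.9,0,0,0,0],[0,-0.9,0,0,0,0],[0,-0.95,0,0,0,0],[0,-0.95,0,0,0,0],[0,-0.95,0,0,0,0]]])

```text
t: 6.28
ee_pos: [486.7, -223.8, 112.9]
eef_rot: [[-0.997, 0.076, -0.001], [0.076, 0.997, 0.0], [0.001, 0.0, -1.0]]
wrist_force: [1.1, 0.2, -0.2]
width: 0.3
```

Run:
```python
from h import *
go("sq")
p,d=grab_frame("top");a=p[165:265,235:395,::-1];cv2.imwrite("pics/t7.png",cv2.resize(a,None,fx=5,fy=5,interpolation=3))
p,d=grab_frame("scene");a=p[200:320,225:405,::-1];cv2.imwrite("pics/s7.png",cv2.resize(a,None,fx=4.4,fy=4.4,interpolation=3))
go("sq")
```

```text
t 6.2833 pos [ 486.7 -223.8  112.9] shift units [-0.412 -0.036 -0.   ] rot units [ 0.003 -0.006  0.021] F [ 1.06  0.24 -0.25] w 0.2886107677295192 q [-0.43  0.33 -0.27  0.97  0.   -0.36]
t 6.3833 pos [ 487.1 -227.5  113. ] shift units [-0.394  0.058  0.   ] rot units [-0.023  0.006 -0.047] F [-0.32  1.26 -1.37] w -0.09938336986269325 q [-0.44  0.33 -0.27  0.97 -0.   -0.35]
```

View pics/t7.png

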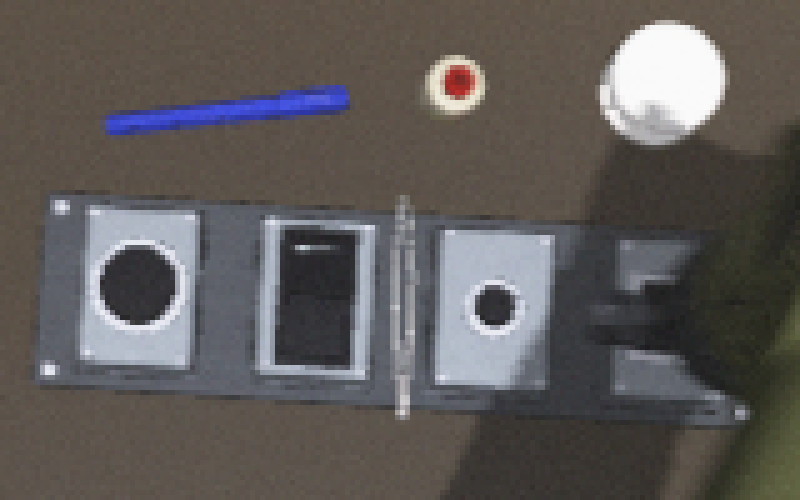

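View pics/s7.png

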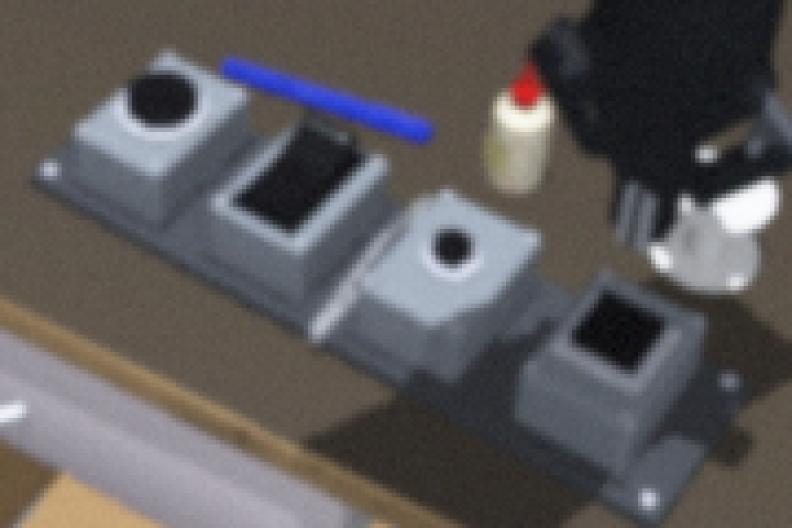

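The rocker is on: its near half lies flat and its far half is raised (scene crop, about (330,130)). Next I'll centre over the square key and descend.

Call:
servo_tool(commands=[[[-0.4,0.03,0,0,0,0],[0,0,0.5,0,0,0],[0,0,0.5,0,0,0],[0,0,0.4,0,0,0],[0,0,0.2,0,0,0]]])

```text
t: 6.8
ee_pos: [501.4, -220.8, 46.9]
eef_rot: [[-0.997, 0.076, -0.004], [0.076, 0.997, 0.002], [0.004, 0.002, -1.0]]
wrist_force: [-0.3, 0.2, -0.4]
width: 0.0
```

Call:
servo_tool(commands=[[[0,0,0,0,0,0],[0,0,0,0,0,0],[0,0,0,0,0,0]]])

```text
t: 7.05
ee_pos: [503.9, -222.4, 50.7]
eef_rot: [[-0.997, 0.076, 0.001], [0.076, 0.997, -0.0], [-0.001, -0.0, -1.0]]
wrist_force: [0.3, 0.0, -0.4]
width: 0.2
```

```bash
python3 look.py sq s8.png
```

```text
t 7.05 pos [ 503.9 -222.4   50.7] shift units [ 0.014 -0.105  0.   ] rot units [-0.003  0.011  0.018] F [ 0.33  0.03 -0.36] w 0.18075116296911906 q [-0.42  0.41 -0.33  0.83  0.   -0.34]
t 7.1 pos [ 504.2 -222.6   51.1] shift units [ 0.021 -0.101  0.   ] rot units [-0.006  0.018  0.017] F [-0.26 -0.34  1.37] w -0.0926197666534079 q [-0.42  0.41 -0.33  0.83  0.   -0.34]
```

View pics/s8.png

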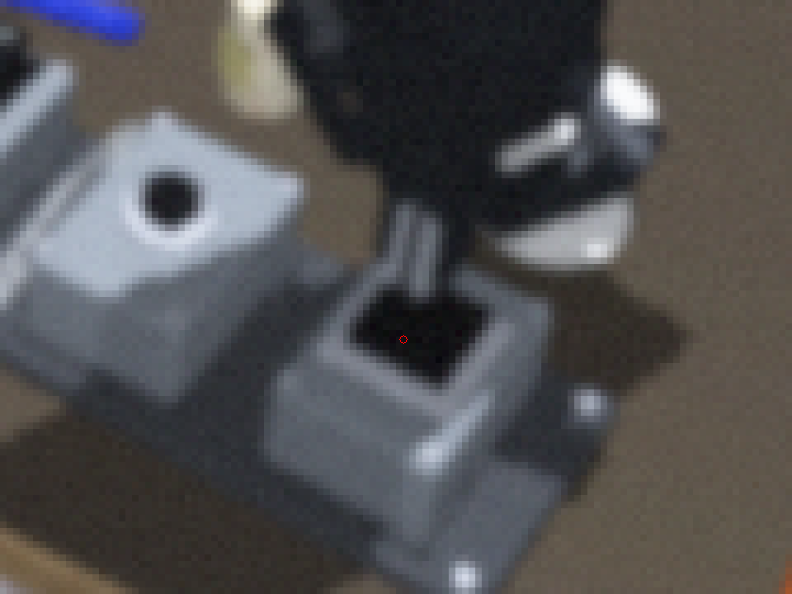

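Call:
servo_tool(commands=[[[0.02,-0.1,0.1,0,0,0],[0,0,0.1,0,0,0],[0,0,0.1,0,0,0],[0,0,0.1,0,0,0],[0,0,0,0,0,0]]])

```text
t: 7.52
ee_pos: [501.9, -226.3, 33.4]
eef_rot: [[-0.997, 0.077, -0.0], [0.077, 0.997, 0.0], [0.0, 0.0, -1.0]]
wrist_force: [0.4, -0.3, 1.0]
width: -0.2
```

Call:
servo_tool(commands=[[[0,0,0.08,0,0,0],[0,0,0.0,0,0,0]]])

```text
t: 7.68
ee_pos: [502.0, -226.3, 30.7]
eef_rot: [[-0.997, 0.076, -0.0], [0.076, 0.997, -0.0], [0.0, -0.0, -1.0]]
wrist_force: [0.2, -0.3, 0.1]
width: 0.1
```

Call:
servo_tool(commands=[[[0,0,0.06,0,0,0],[0,0,0.0,0,0,0]]])

```text
t: 7.85
ee_pos: [502.0, -226.3, 28.4]
eef_rot: [[-0.997, 0.076, -0.0], [0.076, 0.997, -0.0], [0.0, -0.0, -1.0]]
wrist_force: [-0.3, -0.1, 1.7]
width: 0.0
```

Call:
servo_tool(commands=[[[0,0,0.06,0,0,0],[0,0,0.0,0,0,0]]])

```text
t: 8.02
ee_pos: [502.0, -226.3, 26.0]
eef_rot: [[-0.997, 0.076, -0.0], [0.076, 0.997, -0.0], [0.0, -0.0, -1.0]]
wrist_force: [-0.3, 0.7, 2.9]
width: -0.0
```

Call:
servo_tool(commands=[[[0,0,0.06,0,0,0],[0,0,0.0,0,0,0]]])

```text
t: 8.18
ee_pos: [502.1, -226.3, 25.5]
eef_rot: [[-0.997, 0.076, 0.001], [0.076, 0.997, -0.0], [-0.001, -0.0, -1.0]]
wrist_force: [-4.9, 2.3, 16.9]
width: -0.0
```

Call:
servo_tool(commands=[[[0,0,0.06,0,0,0],[0,0,0.0,0,0,0]]])

```text
t: 8.35
ee_pos: [502.2, -226.4, 25.3]
eef_rot: [[-0.997, 0.076, 0.002], [0.076, 0.997, -0.001], [-0.002, -0.001, -1.0]]
wrist_force: [-9.7, 3.7, 32.3]
width: -0.1
```

Hard stop at a reported z of 25.4 with 32 N. That puts the tip at about 58, which agrees with the same 33 mm offset. I'll lift and go to the large button.

Call:
servo_tool(commands=[[[0,0,-0.3,0,0,0],[0,0,-0.7,0,0,0],[0,0,-0.8,0,0,0],[0,0,-0.4,0,0,0],[0,0,0,0,0,0]]])

```text
t: 8.77
ee_pos: [505.2, -227.6, 113.1]
eef_rot: [[-0.997, 0.076, 0.007], [0.076, 0.997, -0.003], [-0.007, -0.002, -1.0]]
wrist_force: [0.3, -0.6, 0.7]
width: 0.1
```

Call:
servo_tool(commands=[[[0,0.9,0,0,0,0],[0,0.9,0,0,0,0],[0,0.9,0,0,0,0],[0,0.9,0,0,0,0],[0,0.9,0,0,0,0]]])

```text
t: 9.18
ee_pos: [514.9, -45.2, 107.9]
eef_rot: [[-0.997, 0.077, -0.002], [0.077, 0.997, 0.0], [0.002, 0.0, -1.0]]
wrist_force: [0.8, 0.9, 0.6]
width: 0.0
```

Call:
servo_tool(commands=[[[0,0.9,0,0,0,0],[0,0.9,0,0,0,0],[0,0.7,0,0,0,0],[0,0,0,0,0,0],[0,0,0,0,0,0]]])

```text
t: 9.6
ee_pos: [522.7, 54.2, 107.9]
eef_rot: [[-0.997, 0.073, -0.002], [0.073, 0.997, -0.0], [0.002, -0.001, -1.0]]
wrist_force: [-0.2, -0.7, -0.4]
width: 0.1
```

Run:
```python
from h import *
go("large")
p,d=grab_frame("top");np.savez("top9.npz",d=d);a=p[165:265,235:395,::-1];cv2.imwrite("pics/t9.png",cv2.resize(a,None,fx=5,fy=5,interpolation=3))
p,d=grab_frame("scene");a=p[200:320,225:405,::-1];cv2.imwrite("pics/s9.png",cv2.resize(a,None,fx=4.4,fy=4.4,interpolation=3))
go("large")
z0=np.load("top0.npz")["d"];z1=np.load("top9.npz")["d"]
for nm,x,y in[("small",495,306),("sq",675,316),("sqmod",675,375),("rn",316,350),("rf",316,240)]:
    u,v=round(235+x/5),round(165+y/5);f=lambda z:np.median(z[v-1:v+2,u-2:u+3])
    print(nm,"height change",f(z0)-f(z1))
```

```text
t 9.6 pos [522.7  54.2 107.9] shift units [-0.053  0.048 -0.   ] rot units [-0.005 -0.018  0.046] F [-0.2  -0.66 -0.42] w 0.06963037787756442 q [ 0.1   0.32 -0.3   0.95 -0.    0.18]
t 9.7 pos [522.7  52.4 108.3] shift units [-0.05   0.093 -0.   ] rot units [-0.008 -0.016  0.015] F [ 0.49 -0.28 -0.19] w 0.18015162500590642 q [ 0.1   0.32 -0.3   0.95 -0.    0.18]
small height change -1.2789307
sq height change -8.272583
sqmod height change 1.0314941
rn height change -11.284912
rf height change 10.560913
```

View pics/t9.png

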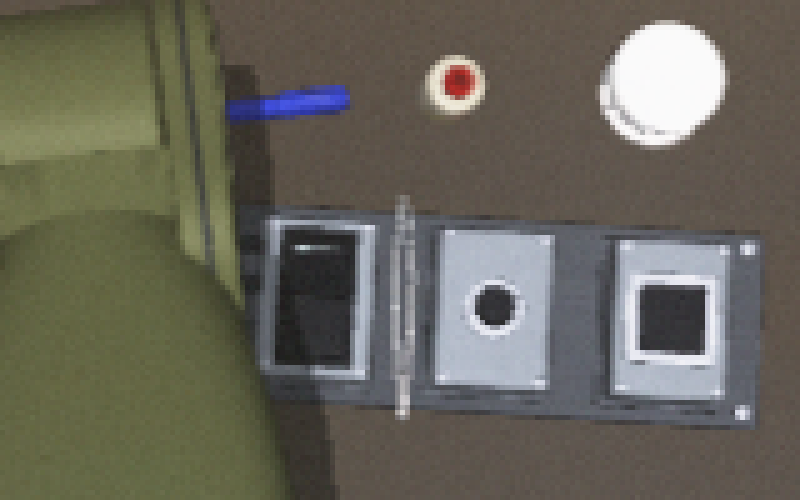

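View pics/s9.png

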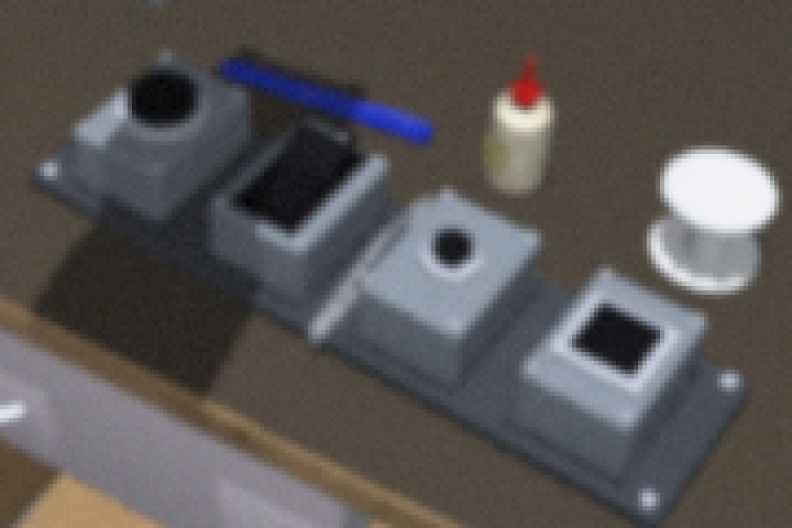

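The pictures and depth agree: the key is down 8 mm, the rocker is tilted, and the small button and bystanders are unmoved. Next is the large button.

Call:
servo_tool(commands=[[[-0.05,0.09,0.4,0,0,0],[0,0,0.5,0,0,0],[0,0,0.4,0,0,0],[0,0,0.2,0,0,0],[0,0,0,0,0,0]]])

```text
t: 10.12
ee_pos: [523.6, 54.9, 47.2]
eef_rot: [[-0.997, 0.078, -0.005], [0.078, 0.997, -0.001], [0.005, -0.001, -1.0]]
wrist_force: [0.4, 0.4, 0.9]
width: 0.1
```

Call:
servo_tool(commands=[[[0,0,0,0,0,0],[0,0,0,0,0,0],[0,0,0,0,0,0]]])

```text
t: 10.37
ee_pos: [526.8, 56.1, 50.3]
eef_rot: [[-0.997, 0.077, 0.002], [0.077, 0.997, 0.0], [-0.002, 0.0, -1.0]]
wrist_force: [0.6, -0.0, -0.6]
width: -0.3
```

```bash
python3 look.py large s10.png
```

```text
t 10.3667 pos [526.8  56.1  50.3] shift units [ 0.044 -0.007 -0.   ] rot units [0.004 0.02  0.01 ] F [ 0.63 -0.03 -0.62] w -0.27227099358162365 q [ 0.11  0.37 -0.39  0.81  0.    0.18]
t 10.4167 pos [526.7  56.2  50.3] shift units [ 0.043 -0.009 -0.   ] rot units [0.003 0.02  0.012] F [0.46 0.22 0.2 ] w -0.09494079657806516 q [ 0.11  0.37 -0.39  0.81 -0.    0.18]
```

View pics/s10.png

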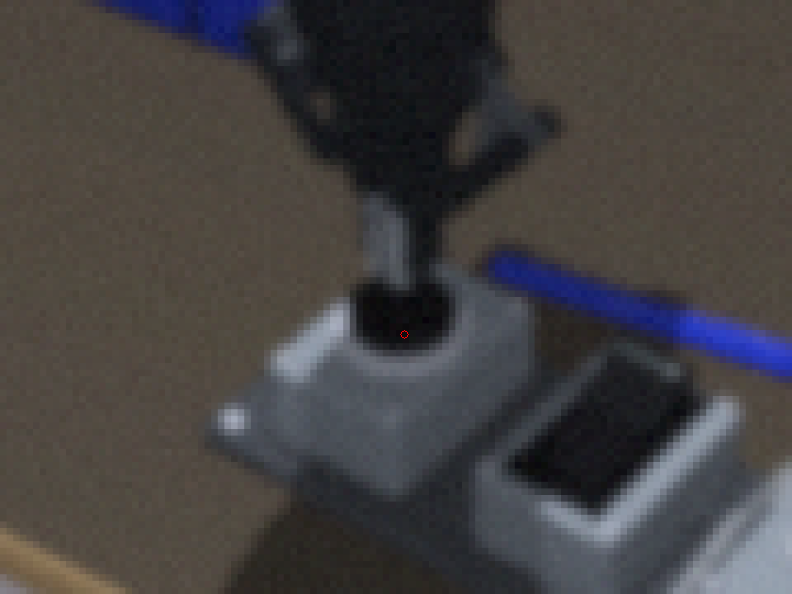

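Call:
servo_tool(commands=[[[0.03,0,0.1,0,0,0],[0,0,0.1,0,0,0],[0,0,0.1,0,0,0],[0,0,0.1,0,0,0],[0,0,0,0,0,0]]])

```text
t: 10.83
ee_pos: [524.1, 56.5, 32.4]
eef_rot: [[-0.997, 0.076, -0.001], [0.076, 0.997, -0.0], [0.001, -0.0, -1.0]]
wrist_force: [0.7, -0.1, 1.8]
width: 0.2
```

Call:
servo_tool(commands=[[[0,0,0.08,0,0,0],[0,0,0.06,0,0,0],[0,0,0.0,0,0,0]]])

```text
t: 11.08
ee_pos: [524.4, 56.5, 27.5]
eef_rot: [[-0.997, 0.076, -0.0], [0.076, 0.997, 0.0], [0.0, 0.0, -1.0]]
wrist_force: [-0.9, -0.2, 4.7]
width: 0.3
```

Call:
servo_tool(commands=[[[0,0,0.06,0,0,0],[0,0,0.0,0,0,0]]])

```text
t: 11.25
ee_pos: [524.4, 56.5, 25.6]
eef_rot: [[-0.997, 0.076, 0.0], [0.076, 0.997, 0.0], [-0.0, 0.0, -1.0]]
wrist_force: [-1.5, -0.6, 5.7]
width: 0.1
```

Call:
servo_tool(commands=[[[0,0,0.06,0,0,0],[0,0,0.0,0,0,0]]])

```text
t: 11.42
ee_pos: [524.6, 56.5, 25.1]
eef_rot: [[-0.997, 0.076, 0.001], [0.076, 0.997, 0.0], [-0.001, 0.0, -1.0]]
wrist_force: [-5.7, -0.7, 19.7]
width: 0.1
```

The large button is at its hard stop: the spring force rose to about 5.7 N, then jumped to 20 N at the stop. I'll release it and retreat.

Call:
servo_tool(commands=[[[0,0,0.02,0,0,0],[0,0,-0.3,0,0,0],[0,0,-0.7,0,0,0],[0,0,-0.9,0,0,0],[0,0,-0.9,0,0,0]]])

```text
t: 11.83
ee_pos: [523.4, 56.3, 134.4]
eef_rot: [[-0.997, 0.076, -0.002], [0.076, 0.997, -0.0], [0.002, -0.001, -1.0]]
wrist_force: [-0.2, -0.3, 0.1]
width: -0.2
```

Call:
servo_tool(commands=[[[0.4,0.6,-0.3,0,0,0],[0.6,0.75,0,0,0,0],[0.6,0.75,0,0,0,0],[0.6,0.75,0,0,0,0],[0.6,0.75,0,0,0,0]]])

```text
t: 12.25
ee_pos: [423.0, 209.6, 146.1]
eef_rot: [[-0.997, 0.077, 0.001], [0.077, 0.997, 0.0], [-0.001, 0.0, -1.0]]
wrist_force: [0.8, 0.1, -0.3]
width: 0.1
```

Call:
servo_tool(commands=[[[0.6,0.75,0,0,0,0],[0.6,0.75,0,0,0,0],[0.4,0.5,0,0,0,0],[0,0,0,0,0,0],[0,0,0,0,0,0]]])

```text
t: 12.67
ee_pos: [365.5, 294.1, 145.9]
eef_rot: [[-0.997, 0.073, 0.0], [0.073, 0.997, -0.0], [-0.0, -0.0, -1.0]]
wrist_force: [-0.8, 0.1, 1.3]
width: 0.0
```

Run:
```python
from h import *
go("large")
p,d=grab_frame("top");z1=d;a=p[165:265,235:395,::-1];cv2.imwrite("pics/t11.png",cv2.resize(a,None,fx=5,fy=5,interpolation=3))
z0=np.load("top0.npz")["d"]
for nm,x,y in[("large",140,285),("small",495,306),("sq",675,316),("rn",316,350),("rf",316,240)]:
    u,v=round(235+x/5),round(165+y/5);f=lambda z:np.median(z[v-1:v+2,u-2:u+3])
    print(nm,"height change",f(z0)-f(z1))
p,d=grab_frame("scene");cv2.imwrite("pics/s11.png",p[...,::-1])
```

```text
t 12.6667 pos [365.5 294.1 145.9] shift units [-4.412e+00 -5.644e+00  4.000e-03] rot units [-0.004  0.003  0.046] F [-0.82  0.08  1.25] w 0.009043996900362767 q [ 0.68  0.2  -0.37  1.01 -0.    0.75]
large height change 1.8850098
small height change 1.8690186
sq height change -9.88916
rn height change -10.698975
rf height change 9.046753
```

View pics/t11.png

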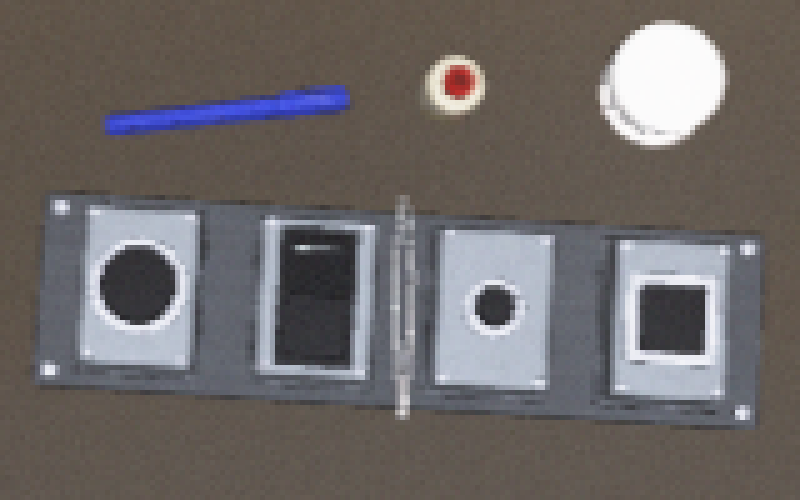

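View pics/s11.png

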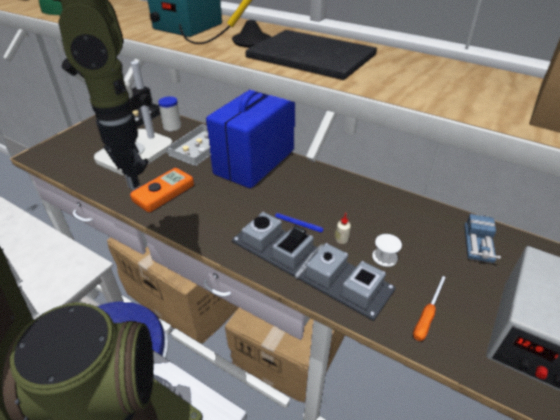

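Everything is in its asked state: the large button is back up, the small one is untouched, the key is in and the rocker is on. The bystanders haven't moved and the arm is clear in free space.

```bash
python3 -c "
from cell import *
print(finish_job())"
```

```text
the job is handed in; nothing more can be done
None
```

The job is done in the order asked and was handed in at about 13 s. I switched the rocker on, pushed the square key in, then pressed the large round button and let it spring back. Each press ended at a hard stop:

| Control | Wrist force at the stop (N) |
|---|---|
| Rocker | about 27 |
| Square key | about 32 |
| Large button | at least 20 (spring about 5.7 just before the stop) |

**Last checks:** These are height changes from the top camera's depth picture, good to about 2 mm:
- **Rocker:** near half down 11 mm, far half up 9 mm.
- **Square key:** down 8 to 10 mm and staying in.
- **Large and small buttons:** both at their original height, within the noise.
- **Things lying about:** the marker, bottle, reel, tweezers, multimeter and screwdriver look unmoved in the pictures. The arm was clear of everything.

**What disagreed:**
- **Tool tip height:** the closed fingertips were about 33 mm above the reported TCP, in the scene picture and at all three stops. I lowered by force and picture instead of by the reported height.
- **Push force:** while the rocker and key were moving, I read only about 1 to 3 N, below the stated 3 to 5 N and 5 N.

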